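# Open the ratchet jaw of the bedside holder to the green mark

### The job

Open the ratchet holder on the nightstand: with the fingertips press the orange release paddle on its sliding jaw, and keep it pressed while you push the jaw back along its bar until the red pointer stands within the green marker's width, then let the paddle spring up again. The steel spectacle case must stay standing where it is in the holder, and the battery tray, the drying capsule and the saucer must be left alone; nothing is to be lifted.

Things in the scene. Friction and masses are not known exactly. Their poses are not given: they have to be found in the camera images.
- holder: The fixed holder: a birch base board 200 (x) x 330 (y) x 8 mm thick that cannot move, with a 90 mm high wooden end plate at its -y end and an aluminium bar along its y axis (20 mm wide, top 36 mm above the table, centred at own x = +75 mm). Origin: centre of the board's underside, on the table. Own +y is the direction in which the jaw opens ('back', away from the spectacle case and the end plate); z is up.
- jaw (a joint): Position of the white sliding jaw along the bar, in m: 0 is nearest to the case, growing as it is pushed back along the holder's +y, end stop at 0.175. It slides with about 2 N of friction and stays where it is left. A ratchet with 10 mm tooth pitch blocks it from going back (+y) unless the release paddle is held down; towards the case (-y) it can be pushed at any time, clicking over the teeth (some 5 N).
- release_top (a point): Centre of the top face of the orange release paddle on the jaw, 54 mm above the table when fully up, 45 mm when fully down. The paddle is 50 mm (holder's x) x 46 mm (holder's y). It lies between two upright white walls of the jaw, 48 mm apart along the holder's y and rising about 20 mm above the paddle; the wall on the +y side is 8 mm thick and is the one to push against. Across the bar (holder's x) the slot is open. Moves with the jaw.
- release (a joint): How far the paddle is pressed down, in m: 0 up, 0.009 fully down. A spring pushes it up (1.5 N when up, 4.2 N when fully down); the ratchet is free from about 0.0055 on and engages again when the paddle springs up. Untouched, it may stand up to 0.005 low where the pawl happens to rest on a tooth.
- pointer (a point): Tip region of the red pointer of the jaw, a 4 mm wide tongue on the outer (holder's +x) side, 18 mm above the table, carried on by a red stripe up the end and along the top of the +y wall; moves with the jaw. It lies 28 mm farther along the holder's +y than the centre of the paddle.
- marker: The green marker, a fixed block 24 (x) x 28 (y) x 12 mm high on the table along the outer (+x) edge of the base board, with axes parallel to the holder's. Origin: centre of its underside. The pointer passes 4 mm above it; pointer and marker coincide when their difference along the holder's y is 0.
- case: Loose stainless steel spectacle case, 150 (own x) x 45 (own y) x 62 mm high, 0.18 kg, standing on edge on the base board between the end plate and the jaw. Origin: centre of its underside; own z up.
- tray: Loose stacked plastic battery tray (white on blue), 80 x 100 x 41 mm high, with button cells. Origin: centre of its underside.
- capsule: Loose round drying capsule, blue with a white twist cap, 66 mm across, 47 mm high. Origin: centre of its underside.
- saucer: Loose white porcelain saucer, 124 mm across, 18 mm high. Origin: centre of its underside.

How it is judged:
By the outcome, as a careful person would: the job done as asked, in the order asked, and still so for the second after the job is handed in, with the robot touching nothing.
It also fails if it takes over 32 s, if anything falls off the work surface, if the arm or the gripper's body presses on something with over 40 N, if the wrist force passes 120 N, or if a joint passes its speed limit or range.

### The arm

A 7-joint arm with a two-finger parallel gripper is mounted at the origin on the work surface. World frame = base frame: x ahead of the robot, y to its left, z up, the work surface at z = 0. Lengths are in m, angles in rad, forces in N, time in s.
With the tool pointing down it reaches from about 0.425 to 0.825 m from the base axis. Payload 3.6 kg.
Tool frame: the origin (TCP) lies on the centre line of the jaws, within the pads' length; the fingertips stand 14 mm ahead of it and the grasp point (between the pads) lies 5 mm behind it (manip.nose_length is the z of the fingertips in the tool frame, in m); z points along the fingers, y is the direction in which the jaws open and shut (so a half turn about z gives the same grasp; the last joint's range is limited). The gripper opens to 85 mm and grips with 20 to 120 N. Pads are 22 mm wide; open, the fingers measure 114 mm over their backs; the gripper's body (76 mm by 85 mm) begins 54 mm behind the grasp point. The pads swing forward as they close: fully open they stand 13 mm farther back than shut.
Start: joints at [-1.373, 0.615, -0.013, 1.423, 0.008, 1.103, -0.04], TCP at [0.144, 0.634, 0.245] pointing down, gripper open.
Joint ranges: [-3.12, 3.12], [-0.3, 2.06], [-1.34, 1.32], [0.26, 2.42], [-1.36, 4.5], [0.01, 1.98], [-2.84, 2.84]. Speed limits (rad/s): [2.79, 2.79, 3.14, 3.14, 3.14, 3.14, 3.14].

### API

Orientations are given as a unit quaternion [w, x, y, z].
In Python, from station import manip, camera, spot_in, cut_out gives the robot as it stands.
- The arm moves only by the tool jog_arm, never from a script. Its argument "plan" is one flat list of numbers, 5 for each row, row after row: the opening, from -1 (shut) to 1 (fully open), then the shift along the tool's x, y, z in mm, then the turn about the tool's z in degrees. A call has 1 to 8 rows; each row is the pose to reach, as a shift and turn from the pose commanded when the call began, along the tool's axes at that moment; what a row does not reach only later rows make up. A row lasts 1/12 s, in which the tool goes at most 41.7 mm and 7.16 degrees, less where a joint would pass 70% of its speed; a pose out of reach is approached as far as the arm can. A call with a gripper value outside its range is refused whole. The fingers move at their own pace and stop on an object; "force" is the grip in N (left out, the last holds). Time passes only in rows, so rows that repeat a pose let the fingers close. It gives the time, the measured TCP pose, the force and the opening at its end, in the units of the state.
- manip.get_obs(): the state, without advancing time (a new reading comes with each control period).
- camera(name): name is "scene" or "top" or "wrist"; returns a dict with "color" (480x640x3 uint8, red, green, blue), "depth" (480x640 float32, m along the optical axis (not along the pixel's ray), 0 where there is no reading), "intrinsics" (3x3 intrinsics, pixels), "dist_coeffs" ([k1, k2, p1, p2, k3] as OpenCV has them; the pictures are not rectified), "extrinsics" (4x4, takes a point from world to camera coordinates). Camera axes: x right, y up, looking along -z (the intrinsics and any distortion apply to the point x, -y, -z); pixel columns grow to the right and rows downward; lengths in m; the calibration is good to about 2 mm. A picture is of the moment at which its call begins.
- manip.close_job(): hands the job in, once; it reports no verdict.
Trained networks look in a picture, given as the dict that the camera call returned (one of the last four; its "shot" number tells which), for a name from the list of things; names that differ only in an ending like _2 or _b are one class to them, and where a whole thing is asked for, a point or a joint stands for the part that bears it (a point fixed in the world has none). Each returns a list of dicts, best first, with "confidence" (0 to 1); they miss things now and then, are a little off and sometimes report something else, mostly with a low value. They report only what shows in the picture. A call takes as long as a camera call.
- spot_in(picture, query): "uv" ([column, row] in pixels, amid what is visible of it).
- cut_out(picture, query): "mask" (480x640 bool, what is visible of it) and "uv" ([column, row] in pixels, amid what is visible of it).
The state is a dict: "time_s": time; "q": joint angles; "qd": joint speeds; "effort": joint torques, N m; "ee_pos": TCP position; "tool_rot": TCP orientation; "ft_force": force on the tool from outside, world axes, zero at the start; "wrist_torque": the same for the moment, N m; "gripper_width": finger opening in m.
Only numpy, scipy, OpenCV 4.12 (cv2) and the standard library are available. Lean on these libraries where they do the work, as an engineer would, in place of code of your own. Each camera call takes 0.05 s, during which the arm holds its last target. There are 200 camera calls.

## Working session

There is one attempt and no reset: what is moved stays moved. The work goes in short steps, Python scripts to look and compute and a tool call to move; the robot and the scene stay as the last step left them, time stands still between calls to the robot, and variables do not carry over. Pictures are saved under pics/ and viewed, about 8 in all and at most 12, crops included, and the job is handed in when it is done.

Besides the shell and the picture viewer there is one more tool, called by a JSON object that holds its "fn" and its "kwargs". jog_arm: Moves the arm, as the interface text tells. Its arguments: {"type":"object","properties":{"plan":{"type":"array"},"force":{"type":"number"}},"required":["plan"]}

```bash
mkdir -p pics; ls
cat > h.py <<'E'
import numpy as np, cv2
from station import manip, camera, spot_in, cut_out
def world(p, uv, depth=None, z=None):
    """pixels (N,2) -> world via depth or a horizontal plane z"""
    uv=np.atleast_2d(np.asarray(uv,float)); K=np.array(p["intrinsics"],float); d=np.array(p["dist_coeffs"],float)
    n=cv2.undistortPoints(uv.reshape(-1,1,2),K,d).reshape(-1,2)
    ray=np.c_[n[:,0],-n[:,1],-np.ones(len(n))]
    E=np.array(p["extrinsics"]); R,t=E[:3,:3],E[:3,3]
    c=-R.T@t; r=ray@R
    if z is not None: s=(z-c[2])/r[:,2]
    else:
        s=p["depth"][uv[:,1].round().astype(int),uv[:,0].round().astype(int)] if depth is None else depth
    return c+r*np.asarray(s)[:,None]
def save(p,name): cv2.imwrite("pics/"+name,cv2.cvtColor(p["color"],cv2.COLOR_RGB2BGR))
E
cat > m.py <<'E'
from h import *
np.set_printoptions(precision=4,suppress=True)
o=manip.get_obs(); print({k:np.round(o[k],4) for k in("time_s","ee_pos","tool_rot","ft_force","gripper_width")}, manip.nose_length)
for c in("top","scene"):
    p=camera(c); save(p,c+"1.png")
    for n in("holder","jaw","release_top","release","pointer","marker","case","tray","capsule","saucer"):
        try:
            r=cut_out(p,n)
        except Exception as e: print(n,e); continue
        for q in r[:1]:
            v,u=np.nonzero(q["mask"]); ok=p["depth"][v,u]>0
            w=world(p,np.c_[u,v][ok]); print(c,n,round(q["confidence"],2),np.round(q["uv"]),np.median(w,0),w.min(0),w.max(0),len(u))
E
python3 m.py
```

```text
pics
{'time_s': np.float64(0.0), 'ee_pos': array([0.1441, 0.6331, 0.2441]), 'tool_rot': array([-0.0001,  0.1116,  0.9937, -0.0013]), 'ft_force': array([ 0.3363, -0.0618, -0.2082]), 'gripper_width': np.float64(0.0853)} 0.014
top holder 0.9 [334. 304.] [ 0.4845 -0.0439  0.0093] [ 0.3276 -0.2379 -0.0009] [0.6323 0.1323 0.0952] 14034
top jaw 0.9 [372. 285.] [ 0.5111 -0.1249  0.0535] [ 0.3656 -0.1694 -0.0022] [ 0.5755 -0.088   0.0833] 1415
top release_top 0.77 [370. 274.] [ 0.5269 -0.1293  0.0517] [ 0.5003 -0.1564  0.0273] [ 0.557  -0.0995  0.0706] 548
top release 0.81 [371. 275.] [ 0.528  -0.1297  0.0518] [ 0.4984 -0.1589  0.0451] [ 0.557  -0.1014  0.0765] 562
top pointer 0.65 [375. 282.] [ 0.5137 -0.1262  0.0535] [ 0.3665 -0.1694 -0.0022] [ 0.5787 -0.0883  0.0833] 1404
top marker 0.55 [308. 238.] [ 0.6204 -0.0044  0.0127] [ 0.6058 -0.0199  0.0059] [0.6349 0.0104 0.0173] 141
top case 0.66 [400. 336.] [ 0.409  -0.1606  0.0693] [ 0.3338 -0.217   0.0065] [ 0.4852 -0.1185  0.0763] 2007
top tray 0.55 [120. 303.] [0.5325 0.3819 0.0262] [ 0.4776  0.3204 -0.0048] [0.589  0.4477 0.0482] 2187
top 
[... 514 characters left out ...]
0.0253] [ 0.5614 -0.0963  0.076 ] 170
scene release 0.69 [313. 199.] [ 0.5244 -0.1321  0.0523] [ 0.5012 -0.1505  0.047 ] [ 0.5482 -0.1126  0.0568] 138
scene pointer 0.88 [328. 190.] [ 0.4764 -0.112   0.053 ] [ 0.3187 -0.191   0.0008] [ 0.5702 -0.0818  0.0803] 1606
scene case 0.95 [338. 170.] [ 0.4145 -0.1543  0.0684] [ 0.3428 -0.203   0.0405] [ 0.4853 -0.0926  0.0801] 934
scene tray 0.79 [464. 352.] [0.5357 0.3892 0.0276] [ 0.4533  0.3151 -0.0031] [0.59   0.45   0.0461] 2300
scene capsule 0.44 [346. 222.] [ 0.4859 -0.0425  0.0102] [ 0.3187 -0.3104 -0.0033] [0.6303 0.136  0.0946] 8782
scene saucer 0.78 [249. 294.] [ 0.7942 -0.0081  0.0114] [ 0.7287 -0.0678 -0.004 ] [0.8569 0.0558 0.0263] 2032
```

Run:
```python
import cv2
a=cv2.imread("pics/top1.png")[190:400,230:480]
cv2.imwrite("pics/a.png",cv2.resize(a,None,fx=2.8,fy=2.8,interpolation=cv2.INTER_CUBIC))
```

```text
(no output)
```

View pics/a.png

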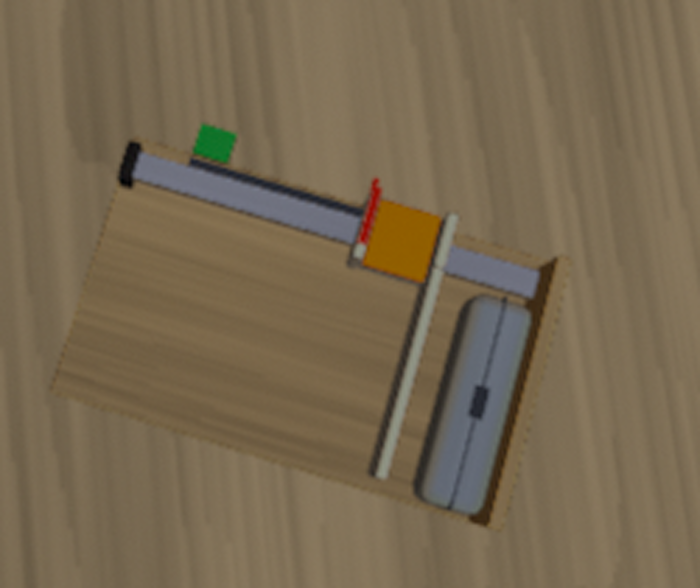

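```bash
cat > m2.py <<'E'
from h import *
np.set_printoptions(precision=4,suppress=True)
p=camera("top")
r=cut_out(p,"holder")[0]
m=r["mask"].copy()
v,u=np.nonzero(m); ok=p["depth"][v,u]>0; w=world(p,np.c_[u,v][ok])
b=w[(w[:,2]<0.014)&(w[:,2]>0.003)]
print("board",cv2.minAreaRect(b[:,:2].astype(np.float32)))
for n in("case","release_top","marker"):
    q=cut_out(p,n)[0]; v,u=np.nonzero(q["mask"]); ok=p["depth"][v,u]>0; w=world(p,np.c_[u,v][ok])
    zt=np.percentile(w[:,2],60); t=w[abs(w[:,2]-zt)<.006]
    print(n,cv2.minAreaRect(t[:,:2].astype(np.float32)),t.mean(0))
# white wall pixels of jaw
q=cut_out(p,"jaw")[0]; v,u=np.nonzero(q["mask"]); w=world(p,np.c_[u,v]); t=w[w[:,2]>.068]; print("walls",cv2.minAreaRect(t[:,:2].astype(np.float32)),t.mean(0),len(t))
hsv=cv2.cvtColor(p["color"],cv2.COLOR_RGB2HSV)
for n,lo,hi in(("green",(45,80,40),(85,255,255)),("red",(0,120,60),(5,255,255)),("red2",(172,120,60),(180,255,255)),("orange",(8,130,80),(20,255,255))):
    mm=cv2.inRange(hsv,lo,hi); v,u=np.nonzero(mm); k=(abs(u-355)<130)&(abs(v-290)<110); u,v=u[k],v[k]
    if len(u)>4:
        w=world(p,np.c_[u,v]); print(n,len(u),np.median(w,0),cv2.minAreaRect(w[:,:2].astype(np.float32)))
E
python3 m2.py
```

```text
board ((0.4745858311653137, -0.06187322735786438), (0.34334757924079895, 0.20318208634853363), 67.79056549072266)
case ((0.4100686311721802, -0.16371239721775055), (0.04443049058318138, 0.14765164256095886), 67.37606811523438) [ 0.4087 -0.163   0.0697]
release_top ((0.5281200408935547, -0.13021838665008545), (0.04582376778125763, 0.05039674788713455), 67.31904602050781) [ 0.5278 -0.1299  0.0518]
marker ((0.619452178478241, -0.0036769360303878784), (0.02762896567583084, 0.024078479036688805), 80.10233306884766) [ 0.6191 -0.0036  0.0123]
walls ((0.45252782106399536, -0.09338687360286713), (0.1025230810046196, 0.22289878129959106), 53.655120849609375) [ 0.4714 -0.1225  0.0805] 513
green 148 [ 0.6206 -0.0035  0.0123] ((0.6220740079879761, -0.003455391153693199), (0.028823647648096085, 0.026220407336950302), 67.62176513671875)
red 75 [ 0.5464 -0.1059  0.0744] ((0.5533407330513, -0.10854991525411606), (0.005889786407351494, 0.05723130330443382), 68.21170043945312)
orange 674 [ 0.5249 -0.1319  0.0523] ((0.4381696879863739, -0.12654921412467957), (0.17707650363445282, 0.2360457181930542), 54.64701461791992)
```

Top view (crop ×2.8): the holder's +y runs to the upper left. The green marker is at crop (215,143), the red pointer at (370,215), the paddle at (400,240) and the case to the right at (478,400). Needed travel is about 124 mm along (0.38, 0.92).

```bash
cat > to.py <<'E'
import sys; from h import *
from scipy.spatial.transform import Rotation as Ro
def rel(pos,yaw_x,p0,R0):  # yaw_x: world angle of tool x, deg; tool down
    s=R0.T@(np.array(pos)-p0)*1000; cur=np.degrees(np.arctan2(R0[1,0],R0[0,0]))
    return np.round(np.r_[s,(-(yaw_x-cur)+180)%360-180],1)
if __name__=="__main__":
    o=manip.get_obs(); q=np.array(o["tool_rot"]); R0=Ro.from_quat(q[[1,2,3,0]]).as_matrix(); p0=np.array(o["ee_pos"])
    print(R0.round(3).tolist(),o["q"])
    w=[float(x) for x in sys.argv[1:]]
    for i in range(0,len(w),4):
        print(rel(w[i:i+3],w[i+3],p0,R0))
        a=np.radians(w[i+3]); p0=np.array(w[i:i+3]); R0=np.array([[np.cos(a),np.sin(a),0],[np.sin(a),-np.cos(a),0],[0,0,-1.]])
E
python3 to.py .385 .405 .235 132 .49 .09 .23 97 .515 -.15 .22 67.5
```

```text
[[-0.975, 0.222, -0.0], [0.222, 0.975, -0.0], [-0.0, -0.0, -1.0]] [-1.37349398  0.61490627 -0.01260067  1.42338083  0.00814196  1.10338619
 -0.04039342]
[-285.5 -169.7   10.3   35.2]
[-304.3 -132.7    5.    35. ]
[-241.3   -4.4   10.    29.5]
```

{"fn": "jog_arm", "kwargs": {"plan": [-1, -285, -170, 10, 35, -1, -285, -170, 10, 35, -1, -285, -170, 10, 35, -1, -285, -170, 10, 35, -1, -285, -170, 10, 35, -1, -285, -170, 10, 35, -1, -285, -170, 10, 35, -1, -285, -170, 10, 35]}}

```text
time_s: 2.07
ee_pos: [0.3858, 0.4032, 0.2356]
tool_rot: [0.0, 0.405, 0.914, 0.0]
ft_force: [0.9, -0.0, 0.1]
gripper_width: 0.0001
```

{"fn": "jog_arm", "kwargs": {"plan": [-1, -304, -133, 5, 35, -1, -304, -133, 5, 35, -1, -304, -133, 5, 35, -1, -304, -133, 5, 35, -1, -304, -133, 5, 35, -1, -304, -133, 5, 35, -1, -304, -133, 5, 35, -1, -304, -133, 5, 35]}}

```text
time_s: 2.73
ee_pos: [0.4905, 0.0882, 0.2307]
tool_rot: [0.0, 0.661, 0.75, 0.0]
ft_force: [0.7, -0.7, 0.4]
gripper_width: 0.0
```

{"fn": "jog_arm", "kwargs": {"plan": [-1, -240, -4, 10, 30, -1, -240, -4, 10, 30, -1, -240, -4, 10, 30, -1, -240, -4, 10, 30, -1, -240, -4, 10, 30, -1, -240, -4, 10, 30, -1, -240, -4, 10, 30, -1, -240, -4, 10, 30]}}

```text
time_s: 3.4
ee_pos: [0.5157, -0.1511, 0.2205]
tool_rot: [0.001, 0.834, 0.551, -0.0]
ft_force: [0.0, 0.8, -0.0]
gripper_width: -0.0003
```

```bash
cat > look.py <<'E'
import sys; from h import *
from scipy.spatial.transform import Rotation as Ro
np.set_printoptions(precision=4,suppress=True)
o=manip.get_obs(); q=np.array(o["tool_rot"]); R0=Ro.from_quat(q[[1,2,3,0]]).as_matrix()
print(o["time_s"],o["ee_pos"],"toolx ang",np.degrees(np.arctan2(R0[1,0],R0[0,0])),o["q"],o["gripper_width"],o["ft_force"])
for c in sys.argv[2:]:
    p=camera(c); save(p,c+sys.argv[1]+".png")
    hsv=cv2.cvtColor(p["color"],cv2.COLOR_RGB2HSV)
    yh=np.array([np.cos(np.radians(67.5)),np.sin(np.radians(67.5))]); xh=np.array([yh[1],-yh[0]])
    for n,lo,hi,z in(("green",(45,80,40),(85,255,255),.012),("red",(0,150,60),(4,255,255),None),("orange",(8,180,80),(20,255,255),None)):
        mm=cv2.morphologyEx(cv2.inRange(hsv,lo,hi),cv2.MORPH_OPEN,np.ones((2,2)))
        k,l,s,ce=cv2.connectedComponentsWithStats(mm)
        if k<2: print(c,n,"none"); continue
        i=1+s[1:,4].argmax(); v,u=np.nonzero(l==i); w=world(p,np.c_[u,v]); d=p["depth"][v,u]>0; w=w[d]
        W=w[:,:2]; print(c,n,len(u),ce[i].round(),"med",np.median(w,0),"rect",[np.round(x,4) for x in cv2.minAreaRect(W.astype(np.float32))],
          "hy min/max",np.percentile(W@yh,[1,99]),"hx",np.percentile(W@xh,[1,99]))
E
python3 look.py 2 wrist top
```

```text
3.4 [ 0.5157 -0.1511  0.2205] toolx ang 66.88947246775771 [-0.0955  0.5079  0.5148  1.7959 -0.3052  0.9169  0.1494] -0.00032805183381714813 [ 0.0092  0.7851 -0.0289]
wrist green none
wrist red 562 [335. 151.] med [ 0.5482 -0.1058  0.0753] rect [array([ 0.5543, -0.1092]), array([0.0126, 0.0615]), np.float64(58.6281)] hy min/max [0.1029 0.1149] hx [0.5232 0.5816]
wrist orange 42 [353. 168.] med [ 0.5572 -0.1282  0.0491] rect [array([ 0.5569, -0.1286]), array([0.0215, 0.0062]), np.float64(67.8724)] hy min/max [0.084  0.1048] hx [0.5607 0.5668]
top green 147 [307. 242.] med [ 0.6184 -0.0053  0.0118] rect [array([ 0.6192, -0.0052]), array([0.0268, 0.023 ]), np.float64(66.1675)] hy min/max [0.2189 0.2455] hx [0.5627 0.5852]
top red 57 [363. 267.] med [ 0.544  -0.1068  0.0759] rect [array([ 0.5433, -0.1065]), array([0.006, 0.04 ]), np.float64(67.6176)] hy min/max [0.1065 0.1125] hx [0.5233 0.5627]
top orange 563 [374. 277.] med [ 0.5264 -0.1308  0.0518] rect [array([ 0.5268, -0.1307]), array([0.0464, 0.0487]), np.float64(68.493)] hy min/max [0.0578 0.1031] hx [0.5127 0.5603]
```

View pics/wrist2.png

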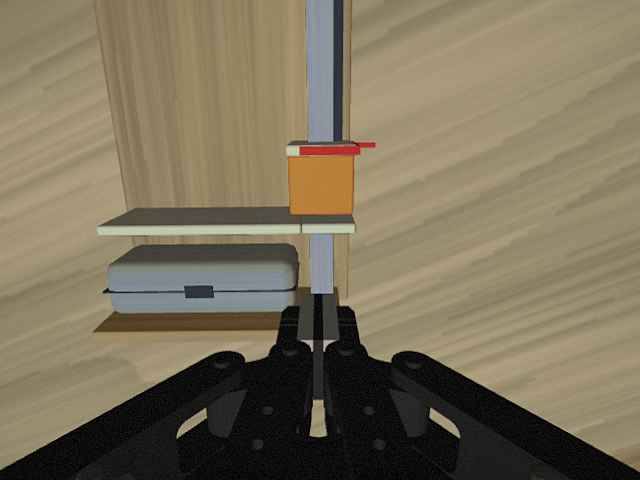

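```bash
python3 - <<'E'
import numpy as np
a=np.radians(67.5); y=np.array([np.cos(a),np.sin(a)]); x=np.array([y[1],-y[0]])
print(.5365*x+.0815*y, .5365*x+.2045*y)
E
python3 to.py .527 -.130 .1 67.5
```

```text
[ 0.52685007 -0.13001348] [ 0.57392013 -0.0163763 ]
[[0.387, 0.922, -0.0], [0.922, -0.387, 0.001], [0.001, -0.001, -1.0]] [-0.09950113  0.50717625  0.51127098  1.79711252 -0.30565924  0.91711983
  0.14933365]
[ 19.8   3.5 120.2  -0.2]
```

The wrist view shows the paddle at (321,184), the red stripe at (330,151), the long jaw wall at (225,228) and the case at (205,278). The tool is aligned with the bar, so I'll go down into the slot next.

{"fn": "jog_arm", "kwargs": {"plan": [-1, 24, 3, 20, -0.5, -1, 24, 3, 55, -0.5, -1, 24, 3, 90, -0.5, -1, 24, 3, 120, -0.5, -1, 24, 3, 130, -0.5, -1, 24, 3, 140, -0.5, -1, 24, 3, 140, -0.5]}}

```text
time_s: 4.08
ee_pos: [0.5279, -0.1262, 0.0794]
tool_rot: [-0.001, 0.83, 0.558, -0.0]
ft_force: [0.1, 0.4, 0.3]
gripper_width: -0.0004
```

```bash
python3 look.py 3 wrist scene
python3 - <<'E'
import cv2,numpy as np
a=cv2.imread("pics/wrist3.png"); b=cv2.imread("pics/scene3.png")[130:260,230:400]
b=cv2.resize(b,(628,480),interpolation=cv2.INTER_CUBIC)
cv2.imwrite("pics/c3.png",cv2.resize(np.hstack([a,b]),(800,303),interpolation=cv2.INTER_AREA))
E
```

```text
4.0833 [ 0.5279 -0.1262  0.0794] toolx ang 67.78053144309126 [-0.0513  0.7061  0.3864  1.9098 -0.4408  0.6116  0.2302] -0.00038074435997237247 [0.0912 0.3511 0.2578]
wrist green none
wrist red 1831 [339. 259.] med [ 0.545  -0.1041  0.0756] rect [array([ 0.5513, -0.1158]), array([0.0302, 0.0664]), np.float64(44.5485)] hy min/max [0.082 0.116] hx [0.5228 0.5786]
wrist orange 217 [375. 305.] med [ 0.5491 -0.1459  0.0503] rect [array([ 0.5479, -0.1557]), array([0.0672, 0.0104]), np.float64(70.4004)] hy min/max [0.0332 0.0983] hx [0.5602 0.5705]
scene green 1648 [27. 20.] med [ 0.8323 -1.2781  0.1383] rect [array([ 0.7626, -1.6023]), array([0.8637, 0.1182]), np.float64(75.2153)] hy min/max [-1.1095 -0.7714] hx [1.2172 1.3241]
scene red 9 [517.  49.] med [0.0855 0.0407 0.3821] rect [array([0.0846, 0.0408]), array([0.0134, 0.0027]), np.float64(9.8208)] hy min/max [0.0668 0.0728] hx [0.0568 0.0685]
scene orange 111 [312. 199.] med [ 0.5331 -0.1255  0.0524] rect [array([ 0.5264, -0.1211]), array([0.0553, 0.0497]), np.float64(62.8251)] hy min/max [0.0665 0.1159] hx [0.5101 0.5575]
```

View pics/c3.png

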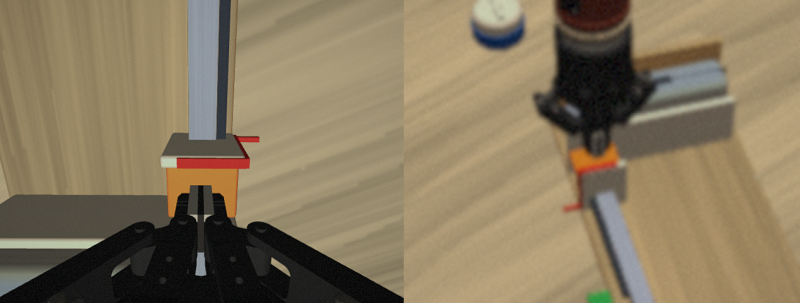

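The closed fingers sit over the orange paddle between the walls, at about (200,190) in the left panel, clear of the +y wall. I'll press now.

{"fn": "jog_arm", "kwargs": {"plan": [-1, 0, 0, 10, 0, -1, 0, 0, 15, 0, -1, 0, 0, 18, 0, -1, 0, 0, 19, 0, -1, 0, 0, 19, 0]}}

```text
time_s: 4.6
ee_pos: [0.5287, -0.1276, 0.0617]
tool_rot: [0.0, 0.831, 0.557, 0.001]
ft_force: [0.5, 1.5, 3.2]
gripper_width: -0.0001
```

{"fn": "jog_arm", "kwargs": {"plan": [-1, 0, 0, 1.5, 0, -1, 4, 0, 1.5, 0, -1, 8, 0, 1.5, 0, -1, 12, 0, 1.5, 0, -1, 20, 0, 1.5, 0, -1, 30, 0, 1.5, 0, -1, 40, 0, 1.5, 0, -1, 40, 0, 1.5, 0]}}

```text
time_s: 5.27
ee_pos: [0.5448, -0.0863, 0.0596]
tool_rot: [-0.001, 0.829, 0.559, 0.001]
ft_force: [1.3, 3.2, 2.7]
gripper_width: 0.0004
```

```bash
python3 look.py 4 wrist top
```

```text
5.2667 [ 0.5448 -0.0863  0.0596] toolx ang 67.95530367773023 [-0.1159  0.7457  0.3725  1.8974 -0.4698  0.5848  0.1793] 0.0004174938231533114 [1.301  3.1817 2.6613]
wrist green 4646 [412.  39.] med [ 0.6205 -0.0012  0.0121] rect [array([ 0.6222, -0.0017]), array([0.0285, 0.028 ]), np.float64(67.1389)] hy min/max [0.2226 0.25  ] hx [0.5619 0.589 ]
wrist red 2375 [340. 290.] med [ 0.56   -0.0667  0.0756] rect [array([ 0.5661, -0.0827]), array([0.0367, 0.0713]), np.float64(44.7671)] hy min/max [0.1144 0.1564] hx [0.5226 0.5802]
wrist orange 193 [378. 330.] med [ 0.5641 -0.1076  0.0446] rect [array([ 0.5643, -0.1168]), array([0.0613, 0.0102]), np.float64(82.2734)] hy min/max [0.0801 0.1358] hx [0.5539 0.5703]
top green 147 [307. 242.] med [ 0.6186 -0.0051  0.0118] rect [array([ 0.6192, -0.0051]), array([0.027 , 0.0237]), np.float64(67.6589)] hy min/max [0.219  0.2454] hx [0.5624 0.5852]
top red 9 [383. 250.] med [ 0.502  -0.0849  0.4725] rect [array([ 0.502, -0.085]), array([0.004 , 0.0036]), np.float64(20.4597)] hy min/max [0.1118 0.1151] hx [0.4942 0.4989]
top orange none
```

{"fn": "jog_arm", "kwargs": {"plan": [-1, 8, 0, 0, 0, -1, 18, 0, 0, 0, -1, 28, 0, 0, 0, -1, 38, 0, 0, 0, -1, 48, 0, 0, 0, -1, 58, 0, 0, 0, -1, 65, 0, 0, 0, -1, 65, 0, 0, 0]}}

```text
time_s: 6.03
ee_pos: [0.5692, -0.0269, 0.0597]
tool_rot: [-0.001, 0.83, 0.558, 0.001]
ft_force: [0.6, 1.7, 3.6]
gripper_width: -0.0001
```

```bash
python3 look.py 5 wrist
```

```text
6.0333 [ 0.5692 -0.0269  0.0597] toolx ang 67.89259125820584 [-0.2338  0.7674  0.3941  1.846  -0.4796  0.6223  0.0707] -5.007789724179712e-05 [0.5993 1.7033 3.5894]
wrist green 3238 [401. 193.] med [ 0.6208 -0.0006  0.0121] rect [array([ 0.6219, -0.0032]), array([0.0315, 0.0281]), np.float64(67.4443)] hy min/max [0.2197 0.2504] hx [0.562  0.5892]
wrist red 2334 [342. 292.] med [ 0.5848 -0.0085  0.0756] rect [array([ 0.5905, -0.0246]), array([0.0368, 0.0723]), np.float64(43.7706)] hy min/max [0.1773 0.2196] hx [0.5228 0.5819]
wrist orange 197 [378. 333.] med [ 0.5884 -0.0486  0.0447] rect [array([ 0.5885, -0.0573]), array([0.0616, 0.0102]), np.float64(85.4224)] hy min/max [0.1431 0.2004] hx [0.5531 0.5703]
```

View pics/wrist5.png

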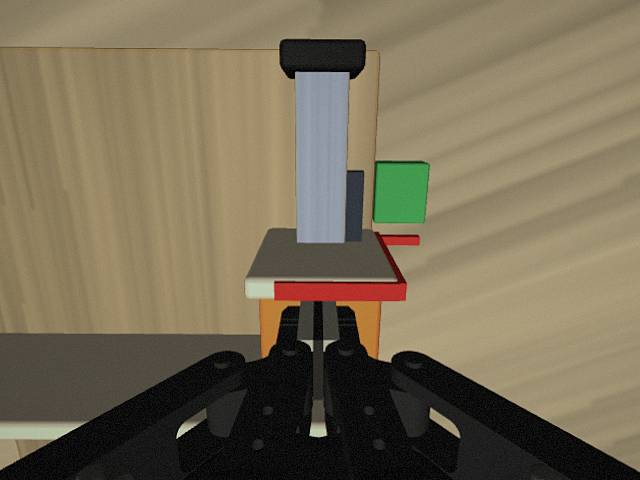

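The pointer tongue is at (405,240) and the marker top spans rows 162–222 at columns 375–428. The pointer is still short of the marker, so I'll work out the remainder by intersecting with the known heights.

```bash
cat > rem.py <<'E'
import sys; from h import *
np.set_printoptions(precision=4,suppress=True)
p=camera("wrist"); save(p,"wrist"+sys.argv[1]+".png"); hsv=cv2.cvtColor(p["color"],cv2.COLOR_RGB2HSV)
a=np.radians(67.6); yh=np.array([np.cos(a),np.sin(a)])
for n,lo,hi,z in(("g",(45,80,40),(85,255,255),.012),("r",(0,150,60),(4,255,255),.019)):
    v,u=np.nonzero(cv2.inRange(hsv,lo,hi)); W=world(p,np.c_[u,v]); k=(abs(W[:,2]-z)<.005)
    if n=="r": k&=(W[:,2]<.03)
    w=world(p,np.c_[u,v][k],z=z); h=w[:,:2]@yh; q=np.percentile(h,[2,98]); print(n,k.sum(),np.median(W[k],0),q,q.mean())
E
python3 rem.py 6
```

```text
g 3208 [ 0.6205 -0.      0.0121] [0.2227 0.2494] 0.23604415039080612
r 355 [ 0.6124 -0.0194  0.0201] [0.2131 0.2183] 0.215732650992394
```

{"fn": "jog_arm", "kwargs": {"plan": [-1, 6, 0, 0, 0, -1, 12, 0, 0, 0, -1, 17, 0, 0, 0, -1, 20, 0, 0, 0, -1, 20, 0, 0, 0, -1, 20, 0, 0, 0]}}

```text
time_s: 6.63
ee_pos: [0.5759, -0.0109, 0.0598]
tool_rot: [-0.0, 0.83, 0.557, 0.0]
ft_force: [1.9, 0.5, 3.5]
gripper_width: -0.0
```

```bash
python3 rem.py 7; python3 look.py 7b top
```

```text
g 2249 [0.6224 0.0037 0.0121] [0.2229 0.2502] 0.2365286267126366
r 317 [ 0.619  -0.0028  0.0201] [0.2311 0.235 ] 0.23305603500760833
6.6833 [ 0.5759 -0.011   0.0598] toolx ang 67.70143883328564 [-0.2655  0.7751  0.4022  1.8279 -0.4813  0.6362  0.0379] 5.452233883388487e-05 [1.4894 0.7674 4.0599]
top green none
top red 9 [249. 306.] med [0.4361 0.0611 0.6228] rect [array([0.4359, 0.0611]), array([0.0017, 0.002 ]), np.float64(86.7131)] hy min/max [0.2222 0.2243] hx [0.3783 0.3805]
top orange none
```

View pics/wrist7.png

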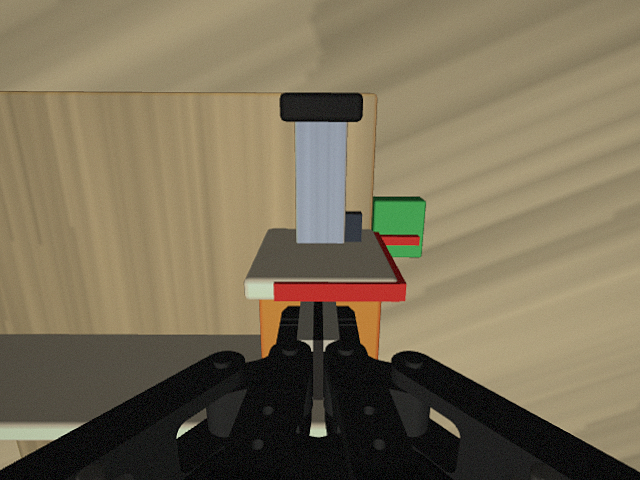

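The pointer is now over the marker at (403,240), 3–4 mm short of its centre. I'll push the last bit, then lift straight up.

{"fn": "jog_arm", "kwargs": {"plan": [-1, 2, 0, 0, 0, -1, 4, 0, 0, 0, -1, 4, 0, 0, 0, -1, 4, 0, 0, 0]}}

```text
time_s: 7.07
ee_pos: [0.5769, -0.0084, 0.0598]
tool_rot: [0.0, 0.831, 0.557, -0.0]
ft_force: [-0.3, -1.8, 4.4]
gripper_width: 0.0002
```

```bash
python3 rem.py 8
```

```text
g 2099 [0.6228 0.0041 0.012 ] [0.2229 0.2504] 0.23668405172927104
r 330 [ 0.6201 -0.0005  0.02  ] [0.2333 0.2376] 0.23544956481391566
```

{"fn": "jog_arm", "kwargs": {"plan": [-1, 0, 0, -4, 0, -1, 0, 0, -10, 0, -1, 0, 0, -20, 0, -1, 0, 0, -40, 0, -1, 0, 0, -75, 0, -1, 0, 0, -110, 0, -1, 0, 0, -150, 0, -1, 0, 0, -150, 0]}}

```text
time_s: 7.78
ee_pos: [0.5811, -0.0086, 0.2181]
tool_rot: [0.004, 0.83, 0.557, 0.006]
ft_force: [1.4, -0.5, 0.9]
gripper_width: -0.0003
```

{"fn": "jog_arm", "kwargs": {"plan": [-1, -40, -20, 0, 0, -1, -80, -40, 0, 0, -1, -120, -40, 0, 0, -1, -120, -40, 0, 0, -1, -120, -40, 0, 0]}}

```text
time_s: 8.2
ee_pos: [0.4926, -0.1066, 0.2107]
tool_rot: [0.0, 0.832, 0.554, -0.0]
ft_force: [1.1, 1.8, 0.5]
gripper_width: 0.0003
```

```bash
python3 rem.py 9; python3 look.py 9b top scene
python3 - <<'E'
from h import *
p=camera("top")
for n in("case","tray","capsule","saucer","release_top"):
    r=cut_out(p,n)
    if not r: print(n,"none"); continue
    v,u=np.nonzero(r[0]["mask"]); w=world(p,np.c_[u,v]); print(n,round(r[0]["confidence"],2),np.median(w,0).round(4),w.min(0).round(3),w.max(0).round(3))
a=cv2.imread("pics/wrist9.png"); b=cv2.imread("pics/top9b.png")[190:400,230:480]
cv2.imwrite("pics/c9.png",cv2.resize(np.hstack([a,cv2.resize(b,(571,480))]),(800,317),interpolation=cv2.INTER_AREA))
E
```

```text
g 555 [ 0.6245 -0.007   0.0122] [0.2211 0.2476] 0.23432487263734886
r 106 [ 0.6216 -0.0021  0.0201] [0.233  0.2369] 0.23494884328245577
8.25 [ 0.4941 -0.1042  0.2103] toolx ang 67.54965099175243 [-0.2072  0.4786  0.5468  1.8946 -0.3243  0.8563  0.1131] 5.570246454214329e-05 [0.5351 1.1773 0.0985]
top green 37 [303. 239.] med [0.6254 0.0034 0.013 ] rect [array([0.6179, 0.0043]), array([0.0105, 0.0325]), np.float64(66.6579)] hy min/max [0.2351 0.2456] hx [0.5556 0.5853]
top red 53 [303. 249.] med [0.5896 0.0059 0.0754] rect [array([0.5952, 0.0041]), array([0.0053, 0.0483]), np.float64(64.6341)] hy min/max [0.2291 0.2344] hx [0.5247 0.5714]
top orange 541 [315. 259.] med [ 0.5732 -0.017   0.0541] rect [array([ 0.5741, -0.0175]), array([0.0453, 0.0492]), np.float64(67.4561)] hy min/max [0.1821 0.2257] hx [0.513  0.5601]
scene green 1646 [27. 20.] med [ 0.8321 -1.2784  0.1379] rect [array([ 0.762 , -1.6034]), array([0.8643, 0.1198]), np.float64(75.11)] hy min/max [-1.1106 -0.7703] hx [1.2168 1.3238]
scene red 10 [337.   1.] med [ 0.4853 -0.0938  0.5631] rect [array([ 0.4844, -0.095 ]), array([0.0088, 0.0051]), np.float64(50.0753)] hy min/max [0.0934 0.1021] hx [0.481  0.4863]
scene orange 211 [326. 235.] med [ 0.5733 -0.0135  0.0545] rect [array([ 0.5723, -0.0078]), array([0.0612, 0.0529]), np.float64(60.6607)] hy min/max [0.1874 0.2386] hx [0.5074 0.5574]
case none
tray 0.55 [0.5324 0.3815 0.0262] [ 0.393  0.014 -0.005] [0.589 0.443 1.063]
capsule 0.89 [ 0.4653 -0.3989  0.0416] [ 0.393 -0.456 -0.004] [0.502 0.014 1.063]
saucer 0.71 [ 0.7998 -0.0084  0.0104] [ 0.393 -0.072 -0.003] [0.858 0.054 1.063]
release_top 0.7 [ 0.574  -0.0166  0.0538] [ 0.393 -0.044  0.034] [0.603 0.014 1.063]
```

View pics/c9.png

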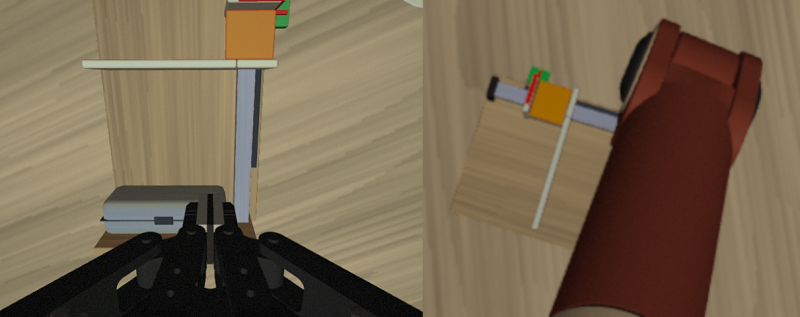

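The paddle is fully up at 54 mm, the pointer is at the marker's centre to about 2 mm, and the case stands at (163,210) in the left panel. The arm is clear, so I'm handing in.

```bash
python3 -c "
from station import manip
print(manip.close_job(), manip.get_obs()['time_s'])"
```

```text
the job is handed in; nothing more can be done
the job is handed in; nothing more can be done
```

The holder is open and the job is handed in. With the shut fingertips I pressed the paddle and kept it pressed while I pushed the jaw back about 123 mm against its +y wall. I then lifted straight up so the paddle could spring back. It took about 8.5 s of the 32 s allowed, and the end-of-move force readings stayed below 5 N.

**Last checks, after letting go:**
- **Pointer:** it is well inside the marker's 28 mm width. The views put it 0.5 to 1.5 mm from the marker's centre.
- **Paddle:** its top is at about 54 mm, so it is fully up.
- **Tray, capsule and saucer:** they measured the same positions as at the start, within a millimetre.
- **Spectacle case:** in the last wrist view it is upright, apparently in its old place. The final top-view network check did not find it because the arm hid it, so I have no final measured position for it.

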